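Offer a ledger out over the suction tray and hold it for brushing

ROBOT

A 6-joint arm with a two-finger parallel gripper is mounted at the origin on the work surface. World frame = base frame: x ahead of the robot, y to its left, z up, the work surface at z = 0. Lengths are in m, angles in rad, forces in N, time in s.
With the tool pointing down it reaches from about 0.35 to 0.85 m from the base axis. Payload 8.1 kg.
Tool frame: the origin (TCP) lies at the very end of the fingers, on their centre line; the grasp point (between the pads) lies robot.hold_point_z behind it (robot.hold_point_z is the distance from the TCP to the grasp point, in m); z points along the fingers, y is the direction in which the jaws open and shut (so a half turn about z gives the same grasp; the last joint's range is limited). The gripper opens to 93 mm and grips with 3 to 60 N. Pads are 15 mm wide; open, the fingers measure 128 mm over their backs; the gripper's body (75 mm by 188 mm) begins 65 mm behind the grasp point.
Start: joints at [1.031, 0.13, 1.488, -0, 1.523, -0.085], TCP at [0.264, 0.539, 0.219] pointing down, gripper open.
Joint ranges: [-2.96, 2.96], [-0.89, 2.26], [0.02, 2.5], [-1.34, 4.48], [0, 2.73], [-2.66, 2.66]. Speed limits (rad/s): [2.39, 2.39, 2.79, 3.14, 3.14, 3.14].

INTERFACE

Orientations are given as a rotation vector (axis times angle).
In Python, from plant import robot, cams gives the robot as it stands. The module is installed in compiled form; this text tells all that it offers.
- The arm moves only by the tool step_arm, never from a script. Its argument "deltas" is a list of rows, each an object with "offset": the shift along the tool's x, y, z in cm, a list of three; "roll": the turn about the tool's z in rad. In form: [{"offset": [x, y, z], "roll": roll}, ...]. A call has 1 to 12 rows; each row shifts and turns the commanded pose from where the row before left it, along the tool's axes as they then stand; what a row does not reach is not made up. A row lasts 1/8 s, in which the tool goes at most 62.5 mm and 10.7 degrees, less where a joint would pass 70% of its speed; a pose out of reach is approached as far as the arm can. A call with a gripper value outside its range is refused whole. "fingers" is the finger opening in cm, from 0 to 9.3, set as the call begins (left out, the last holds). The fingers move at their own pace and stop on an object; "grip_force" is the grip in N (left out, the last holds). Time passes only in rows, so rows that do not move let the fingers close. It gives the time, the measured TCP pose, the force and the opening at its end, in the units of the state.
- robot.read_state(): the state, without advancing time (a new reading comes with each control period).
- cams.read_camera(name): name is "side" or "top" or "wrist"; returns a dict with "pixels" (480x640x3 uint8, red, green, blue), "fx", "fy", "cx", "cy" (pixels), "k1" (the pictures are not rectified: a ray, as slopes to the right and down, at radius r is drawn at 1 + k1 r^2 times it, then the intrinsics apply), "extrinsics" (4x4, takes a point from world to camera coordinates). Camera axes: x right, y down, z forward; pixel columns grow to the right and rows downward; lengths in m; the calibration is good to about 2 mm. A picture is of the moment at which its call begins. There is no depth.
- robot.close_job(): hands the job in, once; it reports no verdict.
Trained networks look in a picture, given as the dict that the camera call returned (one of the last four; its "shot" number tells which), for a name from the list of things; names that differ only in an ending like _2 or _b are one class to them, and where a whole thing is asked for, a point or a joint stands for the part that bears it (a point fixed in the world has none). Each returns a list of dicts, best first, with "score" (0 to 1); they miss things now and then, are a little off and sometimes report something else, mostly with a low value. They report only what shows in the picture. A call takes as long as a camera call. They do not tell look-alikes from the thing itself.
- cams.boxes_of(picture, thing): "xy" ([column, row] in pixels, amid what is visible of it).
- cams.silhouettes(picture, thing): "mask" (480x640 bool, what is visible of it) and "xy" ([column, row] in pixels, amid what is visible of it).
- cams.pinpoint(picture, thing): "xy" ([column, row] in pixels: a listed point, or the origin of a listed thing).
The state is a dict: "t": time; "q": joint angles; "dq": joint speeds; "joint_torque": joint torques, N m; "tool_pos": TCP position; "orientation": TCP orientation; "force": force on the tool from outside, world axes, zero at the start; "wrist_torque": the same for the moment, N m; "opening": finger opening in m.
Only numpy, scipy, OpenCV 4.12 (cv2) and the standard library are available. Lean on these libraries where they do the work, as an engineer would, in place of code of your own. Each camera call takes 0.05 s, during which the arm holds its last target. There are 200 camera calls.

TASK

Set the suction regulator sleeve of the cleaning station to 4, then slide the carrier board, with the ledger lying on it, straight outward over the suction tray until the pencil line across the board lies along the edge of the ledge. Finish holding the board just there, level, for a colleague to brush the ledger: with that much overhang it tips if you let go, so the program ends with the board still held. Keep the board flat on the ledge as it slides, do not let it tip or the ledger shift on it, and leave everything else where it is.

Things in the scene. Friction and masses are not known exactly. Their poses are not given: they have to be found in the camera images.
- sleeve (a joint): Suction regulator sleeve: black, knurled, upright on the station's duct. Rad, 0 at number 0, growing clockwise seen from above; numbers 0 to 6 every 0.349 rad (20 deg), so 4 is 1.396. It clicks into a detent at each number (about 0.1 N m); starts at 0, 1 or 2. A white line on it points to the number on the flange below, on the side away from the robot, rising from left to right.
- sleeve_grip (a point): Point on the sleeve's vertical axis at the height to grip it. The sleeve is 47 mm across; its top is 15 mm above this point, the steel pipe stub inside it ends 22 mm above; a skirt 53 mm across begins 24 mm below, the flange (77 mm across) 28 mm below, the top of the duct 32 mm below.
- ledge_edge (a point): Middle of the edge where the white ledge ends and the suction tray begins, 80 mm above the table; fixed. y points outward over the tray; the edge runs along x. The flat ledge spans y -300 to 0, x -155 to 125 mm; beyond x 125 runs a duct 80 mm wide, 10 mm higher. The tray's grille lies 45 mm below the edge and reaches y 280; then a fan box 150 mm high. The sleeve's axis is at x 165, y 60.
- board: Loose plywood carrier board 160 (x) x 340 (y) x 8 mm, 0.34 to 0.5 kg, flat on the ledge, a few degrees askew at the start. Origin: middle of its underside; y points along it to the outward end. The centre of mass of board and ledger is about 55 mm outward of the pencil line: with the line at the edge, 2.5 to 4.5 N down on the batten keeps it from tipping.
- batten_grip (a point): Middle of the wooden batten fixed across the board near its inner end, 20 mm above the board's top face; axes as the board's. The batten is 16 mm thick along y, 150 mm long along x, and its top is 10 mm above this point; 22 mm of board lie behind it, free board on its outward side. It can be pinched from above across its thickness.
- board_line (a point): Middle of the dark pencil line drawn right across the board along its x axis, at the level of the board's underside; 100 mm outward of the batten's middle, 130 mm from the board's inner end. Axes as the board's.
- ledger_mid (a point): Centre of the ledger lying loose on the outward half of the board: a grey cloth-bound book with a brown spine, 135 (x) x 100 (y) mm, 18 mm thick, 0.18 to 0.26 kg.
- book_spot (a point): Point fixed in the board near which the ledger's centre lies: on the board's midline, 120 mm outward of the pencil line, 17 mm above the board's underside.
- bone_folder: Bystander: ivory-coloured bone folder 150 x 20 x 5 mm lying along the duct beside the ledge. Origin: middle of its underside.
- eraser: Bystander: white eraser 24 x 46 x 13 mm in a blue card band, on the duct beyond the regulator. Origin: middle of its underside.
- brush: Bystander: flat brush with red handle, 210 mm long, 15 mm high, lying on the tray's grille, well below the board. Origin: underside, near its middle.
- loupe: Bystander: black loupe, 42 mm across, 33 mm high, standing on the table to the right of the station. Origin: middle of its underside.
- envelopes: Bystander: pile of old envelopes, 162 x 114 x 28 mm, on the table to the right of the station. Origin: middle of its underside.
Mind the look-alikes: they are no part of the job. There is more than one size of the part that bears ledger_mid; the job needs the middle-sized.

How it is judged:
On the way:
1. the regulator sleeve is on 4 while the board is still back on the ledge (pencil line at least 40 mm short of the edge) (value of joint sleeve between 1.276 and 1.516 rad and y of board_line in the frame of ledge_edge below -0.04 m), for 0.3 s.
At the end, for the whole second after the job is handed in: Sleeve on 4 (within 0.12 rad); middle of the pencil line within 6 mm of the ledge's edge and parallel to it within 0.07 rad; board level (0.04 rad), within 5 mm of the ledge's height, at rest, held by the fingers (over 1 N); ledger's centre within 30 mm of its spot on the board (value of joint sleeve between 1.276 and 1.516 rad and y of board_line in the frame of ledge_edge between -0.006 and 0.006 m and angle between the y axis of board_line and the y axis of ledge_edge, either way round below 0.07 rad and z of board_line in the frame of ledge_edge between -0.005 and 0.005 m and angle between board's own z axis and vertical below 0.04 rad and linear speed of board below 0.01 m/s and contact force between the fingers and board above 1 N and distance between ledger_mid and book_spot below 0.03 m); the arm keeps its last pose, push and grip.
It fails at once if the board tips (over 0.12 rad from level) (angle between board's own z axis and vertical above 0.12 rad).
It fails at once if the board is lifted off the ledge (line more than 15 mm above it) (z of board_line in the frame of ledge_edge above 0.015 m).
It fails at once if the ledger shifts on the board (centre over 35 mm from its spot) (distance between ledger_mid and book_spot above 0.035 m).
It fails at once if a bystander is disturbed (moved over 30 mm) (distance of any of bone_folder, eraser, brush, loupe, envelopes from where it was at the start of the episode above 0.03 m).
It also fails if it takes over 48 s, if anything falls off the work surface, if the arm or the gripper's body presses on something with over 40 N, if the wrist force passes 120 N, or if a joint passes its speed limit or range.

## Working session

There is one attempt and no reset: what is moved stays moved. The work goes in short steps, Python scripts to look and compute and a tool call to move; the robot and the scene stay as the last step left them, time stands still between calls to the robot, and variables do not carry over. Pictures are saved under pics/ and viewed, about 8 in all and at most 12, crops included, and the job is handed in when it is done.

Besides the shell and the picture viewer there is one more tool, called after "Call:" by a JSON object that holds its "op" and its "data". step_arm: Moves the arm, as the interface text tells. Its arguments: {"type":"object","properties":{"deltas":{"type":"array"},"fingers":{"type":"number"},"grip_force":{"type":"number"}},"required":["deltas"]}

```bash
mkdir -p pics; cat > h.py <<'E'
import numpy as np, cv2
from plant import robot, cams
from scipy.spatial.transform import Rotation as R
def ray(p,xy):
    d=np.array([(xy[0]-p['cx'])/p['fx'],(xy[1]-p['cy'])/p['fy']]);u=d.copy()
    for _ in range(20): u=d/(1+p['k1']*(u@u))
    E=np.array(p['extrinsics']);Rm=E[:3,:3];c=-Rm.T@E[:3,3]
    return c,Rm.T@np.array([u[0],u[1],1])
def atz(p,xy,z):
    c,d=ray(p,xy);return c+d*(z-c[2])/d[2]
def proj(p,X):
    E=np.array(p['extrinsics']);x=E[:3,:3]@np.array(X)+E[:3,3];u=x[:2]/x[2]
    u=u*(1+p['k1']*(u@u));return np.array([u[0]*p['fx']+p['cx'],u[1]*p['fy']+p['cy']])
def tri(obs):
    A=np.zeros((3,3));b=np.zeros(3)
    for p,xy in obs:
        c,d=ray(p,xy);d/=np.linalg.norm(d);M=np.eye(3)-np.outer(d,d);A+=M;b+=M@c
    return np.linalg.solve(A,b)
def save(n,px): cv2.imwrite(f'pics/{n}.png',cv2.cvtColor(px,cv2.COLOR_RGB2BGR))
E
python3 - <<'E'
from h import *
np.set_printoptions(precision=4,suppress=True)
s=robot.read_state();print(s['t'],s['tool_pos'],s['orientation'],R.from_rotvec(s['orientation']).as_matrix(),robot.hold_point_z,s['force'],s['opening'])
P={n:cams.read_camera(n) for n in('side','top')}
for n in P:
    print(n,P[n]['shot'],np.linalg.inv(P[n]['extrinsics'])[:3,3])
    for t in 'sleeve_grip ledge_edge board batten_grip board_line ledger_mid book_spot bone_folder eraser brush loupe envelopes'.split():
        print(n,t,[(np.round(r['xy'],1).tolist(),round(r['score'],2)) for r in cams.pinpoint(P[n],t)[:4]])
    print(n,'boxes ledger',[(np.round(r['xy'],1).tolist(),round(r['score'],2)) for r in cams.boxes_of(P[n],'ledger_mid')[:5]])
save('a',np.hstack([P['side']['pixels'],P['top']['pixels']]))
import cv2
im=cv2.imread('pics/a.png'); cv2.imwrite('pics/side0.png',im[:,:640]); cv2.imwrite('pics/top0.png',im[:,640:])
E
```

```text
0.0 [0.2633 0.5385 0.2176] [-0.7081 -3.0602  0.0027] [[-0.8984  0.4393 -0.0009]
 [ 0.4393  0.8984 -0.0015]
 [ 0.0001 -0.0018 -1.    ]] 0.0188 [-0.4331 -0.4028  0.8398] 0.0931328574988312
side 1 [-0.1439 -0.6995  1.0544]
side sleeve_grip [([344.2, 152.5], 0.65)]
side ledge_edge []
side board [([336.0, 227.6], 0.89)]
side batten_grip [([389.4, 257.6], 0.56)]
side board_line [([349.7, 238.9], 0.86), ([388.8, 259.4], 0.26)]
side ledger_mid [([297.4, 394.5], 0.81), ([312.7, 208.8], 0.79)]
side book_spot []
side bone_folder [([416.4, 207.2], 0.59)]
side eraser [([298.5, 137.5], 0.75)]
side brush [([242.0, 202.4], 0.59)]
side loupe [([440.6, 359.9], 0.79), ([339.8, 228.9], 0.56)]
side envelopes [([509.0, 321.5], 0.85), ([390.3, 256.9], 0.68)]
side boxes ledger [([299.1, 398.4], 0.84), ([310.3, 211.1], 0.64)]
top 2 [ 0.3488 -0.0618  1.3003]
top sleeve_grip [([260.0, 164.4], 0.6)]
top ledge_edge [([342.1, 227.0], 0.72)]
top board [([327.4, 227.5], 0.65)]
top batten_grip [([383.9, 217.5], 0.57)]
top board_line [([341.2, 227.6], 0.82)]
top ledger_mid [([180.6, 363.6], 0.94), ([293.6, 230.8], 0.8), ([414.7, 352.5], 0.76)]
top book_spot []
top bone_folder [([357.0, 152.7], 0.97)]
top eraser [([197.0, 170.8], 0.6)]
top brush [([231.6, 267.7], 0.94), ([464.0, 244.0], 0.4)]
top loupe [([463.3, 244.3], 0.72)]
top envelopes [([474.7, 173.8], 0.9)]
top boxes ledger [([179.3, 359.4], 0.97), ([295.7, 230.5], 0.7), ([415.9, 352.3], 0.66)]
```

View pics/top0.png

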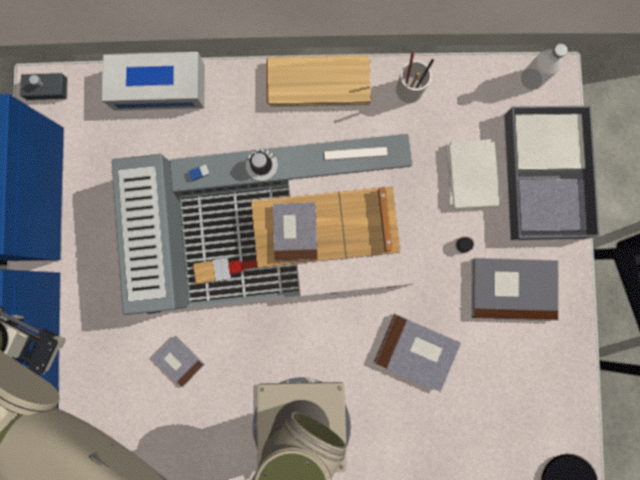

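View pics/side0.png

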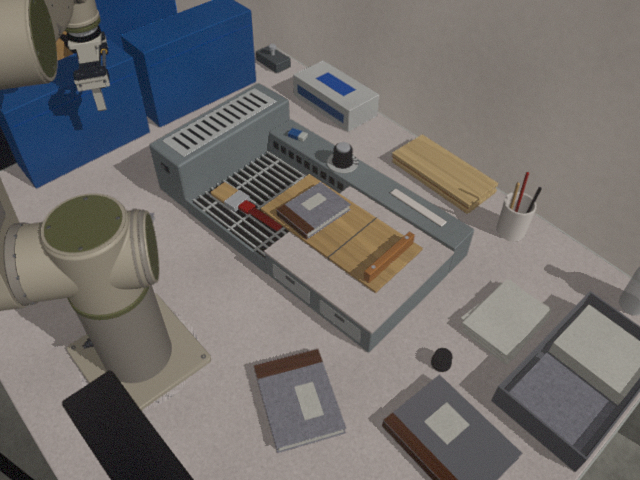

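The ledger on the board (top 295,230) is the one on the outward half of the board. The small one at (178,362) and the big ones at (418,352) and (515,290) lie on the table, so they are look-alikes. The line is at about (344,225), the batten at (385,217), the sleeve at (260,163) and the edge at x≈290–299. I'll compute positions and check in an enlarged crop.

```bash
python3 - <<'E'
from h import *
np.set_printoptions(precision=4,suppress=True)
S=cams.read_camera('side');T=cams.read_camera('top')
g=lambda p,t:np.array(cams.pinpoint(p,t)[0]['xy'])
for t in ['sleeve_grip','batten_grip','board_line','bone_folder','eraser']:
    a,b=g(S,t),g(T,t);X=tri([(S,a),(T,b)]);print(t,X,'err',proj(S,X)-a,proj(T,X)-b)
print('board line at z.08',atz(T,g(T,'board_line'),.08),'batten',atz(T,g(T,'batten_grip'),.108),'sleeve top@.122',atz(T,g(T,'sleeve_grip'),.122))
m=cams.silhouettes(T,'board')[0]['mask']; m=m.astype(np.uint8)
c=max(cv2.findContours(m,0,2)[0],key=cv2.contourArea);r=cv2.minAreaRect(c)
B=np.array([atz(T,q,.088) for q in cv2.boxPoints(r)]);print(B,[np.linalg.norm(B[i]-B[i-1]) for i in range(4)])
im=T['pixels'][120:320,150:430]; save('topz',cv2.resize(im,None,fx=2.85,fy=2.85,interpolation=cv2.INTER_CUBIC))
E
```

```text
sleeve_grip [0.6405 0.0824 0.1129] err [ 0.331  -0.0344] [-0.2093  0.2708]
batten_grip [ 0.5066 -0.2049  0.0978] err [-3.7339  0.3958] [ 2.1776 -2.5386]
board_line [ 0.4893 -0.1072  0.0856] err [-0.5508  0.0529] [ 0.3153 -0.3961]
bone_folder [ 0.6687 -0.1398  0.0763] err [ 1.4489 -0.237 ] [-0.886   1.0912]
eraser [0.6278 0.2358 0.08  ] err [ 0.2551 -0.0149] [-0.1657  0.216 ]
board line at z.08 [ 0.489  -0.1066  0.08  ] batten [ 0.4993 -0.1985  0.108 ] sleeve top@.122 [0.6389 0.0808 0.122 ]
[[ 0.5554  0.1083  0.088 ]
 [ 0.5851 -0.2333  0.088 ]
 [ 0.4251 -0.2451  0.088 ]
 [ 0.3959  0.0929  0.088 ]] [np.float64(0.16021565804671004), np.float64(0.3429663545522087), np.float64(0.160462958140154), np.float64(0.33929108034143457)]
```

View pics/topz.png

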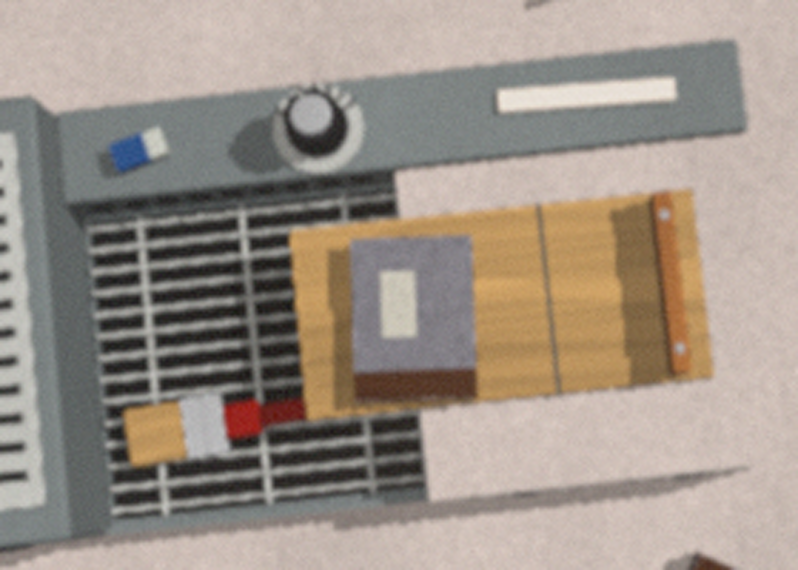

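Call:
{"op": "step_arm", "data": {"deltas": [{"offset":[-4.5,-2.04,0],"roll":0},{"offset":[-4.5,-2.04,0],"roll":0},{"offset":[-4.5,-2.04,0],"roll":0},{"offset":[-4.5,-2.04,0],"roll":0},{"offset":[-4.5,-2.04,0],"roll":0},{"offset":[-4.5,-2.04,0],"roll":0},{"offset":[-4.5,-2.04,0],"roll":0},{"offset":[-4.5,-2.04,0],"roll":0},{"offset":[-4.5,-2.04,0],"roll":0},{"offset":[-4.5,-2.04,0],"roll":0},{"offset":[-4.5,-2.04,0],"roll":0},{"offset":[-4.4,-2.0,0],"roll":0}], "fingers": 9.3}}

```text
t: 3.7
tool_pos: [0.6414, 0.0813, 0.2187]
orientation: [0.708, 3.06, 0.0]
force: [-0.5, 1.4, -0.3]
opening: 0.0931
```

```bash
python3 - <<'E'
from h import *
np.set_printoptions(precision=4,suppress=True)
s=robot.read_state();print(s['t'],s['q'],s['tool_pos'],R.from_rotvec(s['orientation']).as_matrix())
W=cams.read_camera('wrist');print(np.linalg.inv(W['extrinsics']))
for t in ['sleeve_grip','ledge_edge','board_line']:
  for r in cams.pinpoint(W,t)[:2]: print(t,r['xy'],r['score'],atz(W,r['xy'],.122 if t[0]=='s' else .08))
save('w1',W['pixels'])
# edge from a fresh top picture
T=cams.read_camera('top');save('t2',T['pixels'])
for a in ([397,200],[424,455]): print(atz(T,[a[0]/2.85+150,a[1]/2.85+120],.08))
E
```

```text
3.7 [ 0.0468  0.2552  1.3472  0.0001  1.5389 -1.0691] [0.6414 0.0813 0.2187] [[-0.8983  0.4394  0.0003]
 [ 0.4394  0.8983  0.0001]
 [-0.0002  0.0002 -1.    ]]
[[ 0.4386  0.8694  0.2275  0.5787]
 [ 0.8987 -0.4244 -0.1108  0.1136]
 [ 0.0002  0.253  -0.9675  0.3848]
 [ 0.      0.      0.      1.    ]]
sleeve_grip [71.6, 145.0] 0.16 [ 0.5023 -0.0425  0.122 ]
board_line [38.2, 172.8] 0.87 [ 0.4949 -0.1074  0.08  ]
[0.579  0.0158 0.08  ]
[ 0.3639 -0.0038  0.08  ]
```

View pics/w1.png

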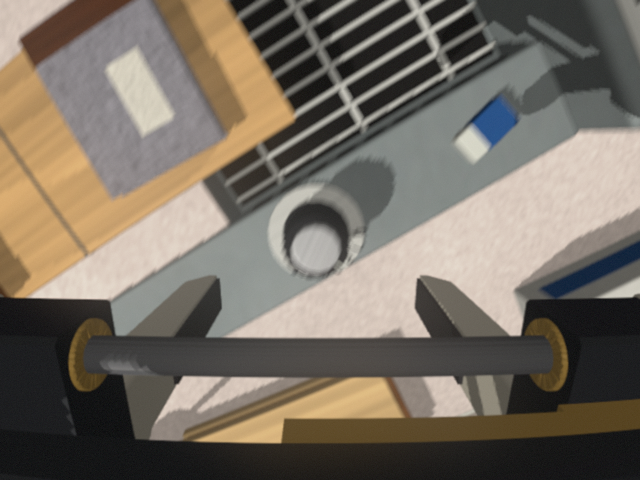

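The wrist view shows the sleeve's near side at (316,240), centred between the fingers. The white line is on the far side, so I'll roll until the camera looks from there.

Call:
{"op": "step_arm", "data": {"deltas": [{"offset":[0,0,0],"roll":0.17},{"offset":[0,0,0],"roll":0.17},{"offset":[0,0,0],"roll":0.17},{"offset":[0,0,0],"roll":0.17},{"offset":[0,0,0],"roll":0.17},{"offset":[0,0,0],"roll":0.17},{"offset":[0,0,0],"roll":0.17},{"offset":[0,0,0],"roll":0.17},{"offset":[0,0,0],"roll":0.17},{"offset":[0,0,0],"roll":0.17},{"offset":[0,0,0],"roll":0.13}]}}

```text
t: 5.32
tool_pos: [0.6397, 0.0844, 0.219]
orientation: [-2.859, -1.301, -0.001]
force: [-0.4, 0.4, -1.1]
opening: 0.0927
```

```bash
python3 - <<'E'
from h import *
np.set_printoptions(precision=4,suppress=True)
s=robot.read_state();print(s['t'],s['q'],s['tool_pos'],R.from_rotvec(s['orientation']).as_matrix())
W=cams.read_camera('wrist');print(np.linalg.inv(W['extrinsics'])[:3,3])
for t in ['sleeve_grip']:
  for r in cams.pinpoint(W,t)[:2]: print(t,r['xy'],r['score'],atz(W,r['xy'],.122))
for z in(.09,.122,.144):print(proj(W,[.6405,.0824,z]))
save('w2',cv2.resize(W['pixels'][120:370,200:450],None,fx=2.4,fy=2.4,interpolation=cv2.INTER_CUBIC))
E
```

```text
5.325 [0.0516 0.2517 1.3508 0.0003 1.5389 0.7684] [0.6397 0.0844 0.219 ] [[ 0.657   0.7539  0.0002]
 [ 0.7539 -0.657   0.0003]
 [ 0.0004 -0.     -1.    ]]
[0.6855 0.1386 0.3851]
[321.2742 233.6774]
[321.6878 244.1135]
[322.0308 252.7781]
```

View pics/w2.png

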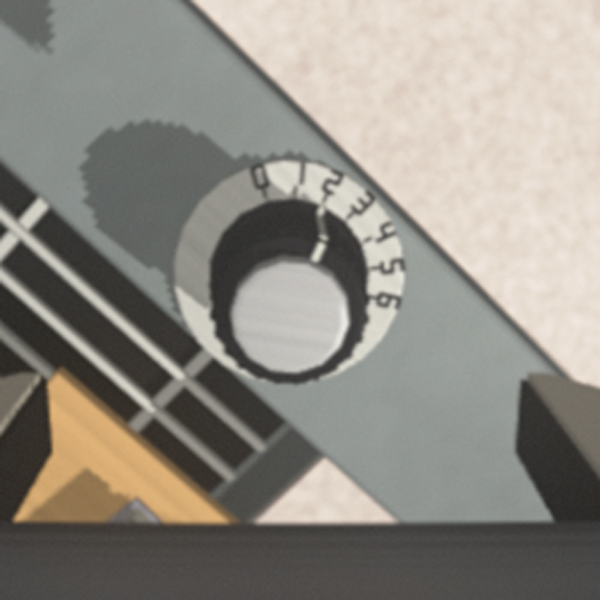

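The white line points at 2 (its foot is at crop (322,200), beside the "2" tick). It needs +40° = 0.698 rad.

Call:
{"op": "step_arm", "data": {"deltas": [{"offset":[-0.1,0.2,3.5],"roll":0},{"offset":[0,0,3.5],"roll":0},{"offset":[0,0,2.5],"roll":0},{"offset":[0,0,1.3],"roll":0},{"offset":[0,0,0.5],"roll":0},{"offset":[0,0,0],"roll":0},{"offset":[0,0,0],"roll":0}]}}

```text
t: 6.3
tool_pos: [0.6421, 0.0807, 0.1071]
orientation: [2.857, 1.305, 0.003]
force: [-0.3, -0.1, 0.6]
opening: 0.0929
```

Call:
{"op": "step_arm", "data": {"deltas": [{"offset":[0,0,0],"roll":0},{"offset":[0,0,0],"roll":0},{"offset":[0,0,0],"roll":0},{"offset":[0,0,0],"roll":0},{"offset":[0,0,0],"roll":0},{"offset":[0,0,0],"roll":0}], "fingers": 4.0, "grip_force": 25}}

```text
t: 7.05
tool_pos: [0.6399, 0.0819, 0.1055]
orientation: [-2.855, -1.305, 0.003]
force: [-8.5, 4.7, 4.8]
opening: 0.0446
```

Call:
{"op": "step_arm", "data": {"deltas": [{"offset":[0,0,0],"roll":0.1},{"offset":[0,0,0],"roll":0.1},{"offset":[0,0,0],"roll":0.1},{"offset":[0,0,0],"roll":0.1},{"offset":[0,0,0],"roll":0.1},{"offset":[0,0,0],"roll":0.1},{"offset":[0,0,0],"roll":0.1},{"offset":[0,0,0],"roll":0.0},{"offset":[0,0,0],"roll":0}]}}

```text
t: 8.18
tool_pos: [0.64, 0.0817, 0.1056]
orientation: [-3.13, -0.247, 0.004]
force: [-6.4, 3.2, 3.6]
opening: 0.0442
```

Call:
{"op": "step_arm", "data": {"deltas": [{"offset":[0,0,0],"roll":0},{"offset":[0,0,0],"roll":0},{"offset":[0,0,0],"roll":0},{"offset":[0,0,-2.5],"roll":0},{"offset":[0,0,-4],"roll":0},{"offset":[0,0,-4.5],"roll":0},{"offset":[0,0,0],"roll":0}], "fingers": 9.3}}

```text
t: 9.05
tool_pos: [0.6441, 0.0806, 0.2214]
orientation: [3.132, 0.246, 0.014]
force: [0.2, 0.2, -0.8]
opening: 0.0931
```

```bash
python3 - <<'E'
from h import *
np.set_printoptions(precision=4,suppress=True)
s=robot.read_state();print(s['t'],s['q'],s['tool_pos'],R.from_rotvec(s['orientation']).as_matrix())
W=cams.read_camera('wrist')
save('w3',cv2.resize(W['pixels'][120:370,200:450],None,fx=2.4,fy=2.4,interpolation=cv2.INTER_CUBIC))
E
```

```text
9.05 [ 0.0456  0.2523  1.3457 -0.0001  1.5345  1.4598] [0.6441 0.0806 0.2214] [[ 0.9877  0.156   0.0091]
 [ 0.156  -0.9878  0.0003]
 [ 0.0091  0.0011 -1.    ]]
```

View pics/w3.png

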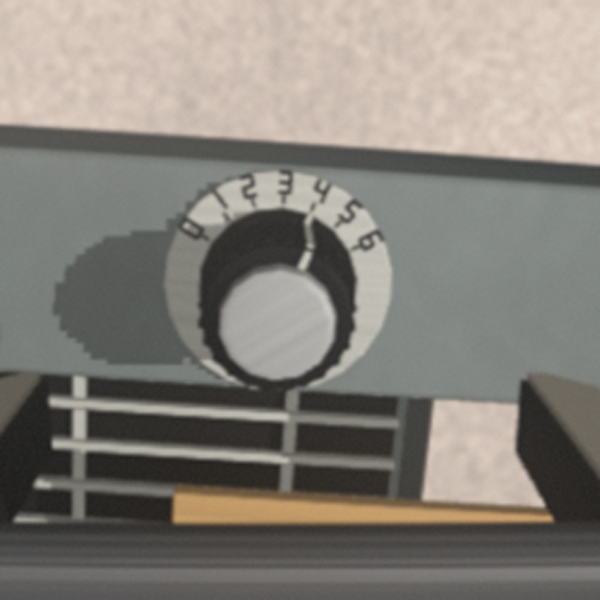

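The line now points at 4. Next is the batten.

Call:
{"op": "step_arm", "data": {"deltas": [{"offset":[-3.07,4.38,0],"roll":0},{"offset":[-3.07,4.38,0],"roll":0},{"offset":[-3.07,4.38,0],"roll":0},{"offset":[-3.07,4.38,0],"roll":0},{"offset":[-3.07,4.38,0],"roll":0},{"offset":[-3.07,4.38,0],"roll":0},{"offset":[0,0,0],"roll":0.06},{"offset":[0,0,0],"roll":0}]}}

```text
t: 10.1
tool_pos: [0.4993, -0.208, 0.214]
orientation: [-3.137, -0.15, 0.003]
force: [0.7, 0.0, 0.3]
opening: 0.093
```

```bash
python3 - <<'E'
from h import *
np.set_printoptions(precision=4,suppress=True)
s=robot.read_state();print(s['t'],s['q'],s['tool_pos'],R.from_rotvec(s['orientation']).as_matrix())
W=cams.read_camera('wrist');T=cams.read_camera('top')
for n,P in(('W',W),('T',T)):
  for t,z in(('batten_grip',.108),('board_line',.088),('ledge_edge',.08)):
    for r in cams.pinpoint(P,t)[:2]: print(n,t,r['xy'],round(r['score'],2),atz(P,r['xy'],z))
save('w4',W['pixels']);np.savez('w4.npz',**{k:W[k] for k in('pixels','fx','fy','cx','cy','k1','extrinsics')})
E
```

```text
10.1 [-0.4895 -0.0248  1.6573  0.0001  1.5115  0.9857] [ 0.4993 -0.208   0.214 ] [[ 0.9954  0.0954 -0.0021]
 [ 0.0954 -0.9954  0.0012]
 [-0.002  -0.0014 -1.    ]]
W batten_grip [315.8, 231.5] 0.84 [ 0.5041 -0.2044  0.108 ]
W board_line [191.5, 228.5] 0.76 [ 0.4922 -0.1049  0.088 ]
T batten_grip [382.7, 220.2] 0.82 [ 0.4985 -0.2033  0.108 ]
T board_line [344.4, 224.9] 0.67 [ 0.4915 -0.1144  0.088 ]
```

View pics/w4.png

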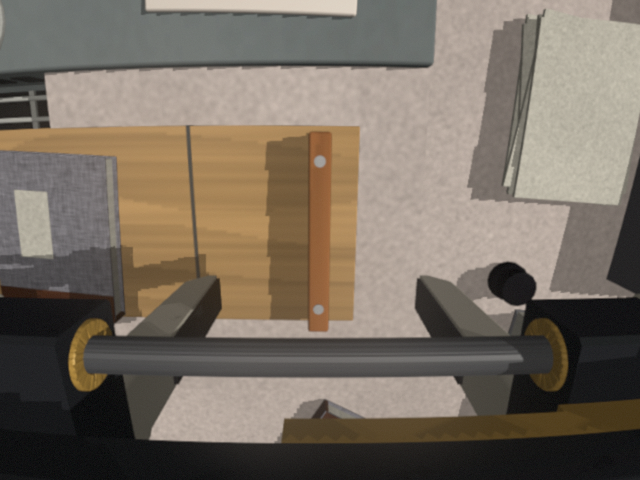

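View: batten top spans (309..331,132) to (308..328,330), pencil line (188,126)–(198,275), ledge edge starts at about (47,73–127).

```bash
python3 - <<'E'
from h import *
np.set_printoptions(precision=4,suppress=True)
W=dict(np.load('w4.npz'));s=robot.read_state()['tool_pos']
ang=lambda a,b:np.arctan2(-(a-b)[0],(a-b)[1]) # yaw of y-like dir
def seg(n,a,b,z):
    A,B=atz(W,a,z),atz(W,b,z);d=A-B;print(n,A,B,'yaw',np.arctan2(d[1],d[0]),'len',np.hypot(*d[:2]),'mid',(A+B)/2)
seg('line',(188.5,126),(197.5,275),.088)
seg('batten',(320,132),(318,330),.118)
seg('inner',(359,126),(353,320),.088)
seg('duct',(434,66),(60,73),.09)
g=cv2.cvtColor(W['pixels'],cv2.COLOR_RGB2GRAY)
for r in(78,85,92,100,108,116,122):
    row=g[r,20:80].astype(float);i=np.argmax(np.diff(cv2.GaussianBlur(row[None],(5,1),1)[0]));print(r,20+i,atz(W,(20.5+i,r),.08))
for r in(140,160,180,200,230,260): 
    row=cv2.GaussianBlur(g[r:r+1,170:215],(3,1),.8)[0];i=170+np.argmin(row);print('L',r,i,atz(W,(i,r),.088))
E
```

```text
line [ 0.5718 -0.101   0.088 ] [ 0.4528 -0.1103  0.088 ] yaw 0.07780006507525976 len 0.1193356350934679 mid [ 0.5123 -0.1056  0.088 ]
batten [ 0.5755 -0.2005  0.118 ] [ 0.4287 -0.2133  0.118 ] yaw 0.08743743883401542 len 0.14733711084878554 mid [ 0.5021 -0.2069  0.118 ]
inner [ 0.5835 -0.2292  0.088 ] [ 0.4249 -0.2438  0.088 ] yaw 0.0914173484026313 len 0.15917825068543115 mid [ 0.5042 -0.2365  0.088 ]
duct [ 0.6316 -0.2785  0.09  ] [ 0.604  -0.0005  0.09  ] yaw -1.472070317331169 len 0.27935028342149854 mid [ 0.6178 -0.1395  0.09  ]
78 44 [0.6009 0.0198 0.08  ]
85 44 [0.5956 0.02   0.08  ]
92 45 [0.5902 0.0193 0.08  ]
100 46 [0.5841 0.0186 0.08  ]
108 47 [0.5779 0.018  0.08  ]
116 48 [0.5717 0.0174 0.08  ]
122 49 [0.5671 0.0167 0.08  ]
L 140 188 [ 0.5614 -0.1009  0.088 ]
L 160 189 [ 0.5464 -0.102   0.088 ]
L 180 191 [ 0.5311 -0.1039  0.088 ]
L 200 192 [ 0.5154 -0.1049  0.088 ]
L 230 194 [ 0.4911 -0.1069  0.088 ]
L 260 197 [ 0.4659 -0.1097  0.088 ]
```

Call:
{"op": "step_arm", "data": {"deltas": [{"offset":[0.27,-0.07,4],"roll":0},{"offset":[0,0,4],"roll":0},{"offset":[0,0,2.5],"roll":0},{"offset":[0,0,1.0],"roll":0},{"offset":[0,0,0.4],"roll":0},{"offset":[0,0,0],"roll":0},{"offset":[0,0,0],"roll":0}]}}

```text
t: 11.38
tool_pos: [0.5038, -0.2072, 0.0979]
orientation: [3.137, 0.152, 0.003]
force: [-0.5, -0.2, 0.2]
opening: 0.0928
```

Call:
{"op": "step_arm", "data": {"deltas": [{"offset":[0,0,0],"roll":0},{"offset":[0,0,0],"roll":0},{"offset":[0,0,0],"roll":0},{"offset":[0,0,0],"roll":0},{"offset":[0,0,0],"roll":0}], "fingers": 2.6, "grip_force": 15}}

```text
t: 12.0
tool_pos: [0.503, -0.2067, 0.0966]
orientation: [-3.138, -0.152, 0.0]
force: [-0.3, -0.4, 0.4]
opening: 0.0476
```

Call:
{"op": "step_arm", "data": {"deltas": [{"offset":[0,0,0.2],"roll":0},{"offset":[0,0,0.1],"roll":0},{"offset":[0,0,0],"roll":0},{"offset":[0,0,0],"roll":0},{"offset":[0,0,0],"roll":0},{"offset":[0,0,0],"roll":0}], "fingers": 0.5, "grip_force": 15}}

```text
t: 12.75
tool_pos: [0.5029, -0.2068, 0.0936]
orientation: [3.138, 0.152, -0.0]
force: [0.2, -1.2, -2.1]
opening: 0.0157
```

Call:
{"op": "step_arm", "data": {"deltas": [{"offset":[0,0,0],"roll":0},{"offset":[0,0,0],"roll":0},{"offset":[0,0,0],"roll":0},{"offset":[0,0,0],"roll":0}], "grip_force": 40}}

```text
t: 13.25
tool_pos: [0.5031, -0.2068, 0.0937]
orientation: [3.138, 0.152, 0.0]
force: [0.1, -2.3, -1.3]
opening: 0.0158
```

Call:
{"op": "step_arm", "data": {"deltas": [{"offset":[0,0,0.1],"roll":0},{"offset":[0,0,0],"roll":0},{"offset":[0,0,0],"roll":0}]}}

```text
t: 13.62
tool_pos: [0.5031, -0.2068, 0.0934]
orientation: [3.138, 0.152, 0.001]
force: [-2.3, 0.1, 4.9]
opening: 0.016
```

Call:
{"op": "step_arm", "data": {"deltas": [{"offset":[0,-0.3,0],"roll":0},{"offset":[0,-0.5,0],"roll":0},{"offset":[0,-0.8,0],"roll":0},{"offset":[0,-0.9,0],"roll":0},{"offset":[0,-0.9,0],"roll":0},{"offset":[0,-0.9,0],"roll":0},{"offset":[0,-0.9,0],"roll":0},{"offset":[0,-0.9,0],"roll":0},{"offset":[0,-0.9,0],"roll":0},{"offset":[0,-0.7,0],"roll":0},{"offset":[0,-0.5,0],"roll":0},{"offset":[0,-0.3,0],"roll":0}]}}

```text
t: 15.12
tool_pos: [0.4953, -0.1224, 0.0934]
orientation: [3.137, 0.152, 0.002]
force: [0.4, -5.8, 5.5]
opening: 0.0158
```

```bash
python3 - <<'E'
from h import *
np.set_printoptions(precision=4,suppress=True)
s=robot.read_state();print(s['t'],s['tool_pos'],R.from_rotvec(s['orientation']).as_matrix(),s['force'],s['wrist_torque'],s['opening'])
W=cams.read_camera('wrist');T=cams.read_camera('top')
for n,P in(('W',W),('T',T)):
  for t,z in(('board_line',.088),('ledge_edge',.08)):
    for r in cams.pinpoint(P,t)[:2]: print(n,t,r['xy'],round(r['score'],2),atz(P,r['xy'],z))
  np.savez(n+'5.npz',**{k:P[k] for k in('pixels','fx','fy','cx','cy','k1','extrinsics')})
save('w5',np.vstack([cv2.resize(W['pixels'],(480,360))[:300],cv2.resize(T['pixels'][150:310,230:390+30],(480,300*160//160*480//(480*1)) if 0 else (480,404))[:300]]))
E
```

```text
15.125 [ 0.4953 -0.1224  0.0934] [[ 0.9953  0.097   0.0013]
 [ 0.097  -0.9953 -0.0013]
 [ 0.0012  0.0014 -1.    ]] [ 0.3745 -5.7536  5.4838] [-0.7801  0.1342  0.0381] 0.01584620414040556
W board_line [125.0, 284.9] 0.56 [ 0.4877 -0.0251  0.088 ]
T board_line [308.8, 228.8] 0.91 [ 0.4838 -0.0298  0.088 ]
T ledge_edge [288.0, 230.5] 0.34 [0.4816 0.0202 0.08  ]
```

View pics/w5.png

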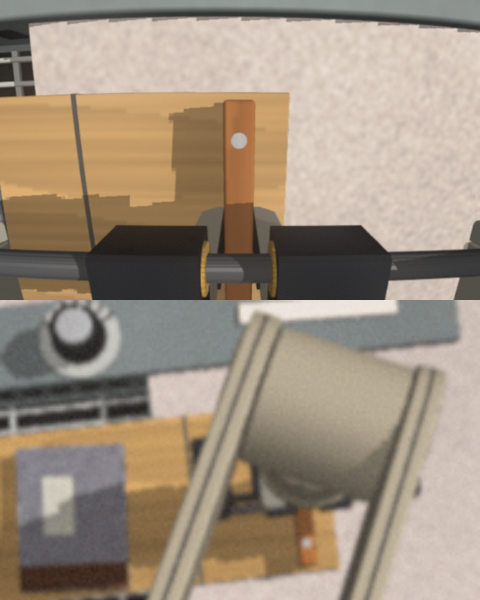

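Board gripped flat. The line runs (98,127)–(122,320) and the ledge edge (40,33)–(47,125) in full wrist pixels. I'll measure the gap.

```bash
cat > gap.py <<'E'
from h import *
np.set_printoptions(precision=4,suppress=True)
def gap(W,er,ec,lr,lc):
    g=cv2.GaussianBlur(cv2.cvtColor(W['pixels'],cv2.COLOR_RGB2GRAY),(5,5),1).astype(float)
    fit=lambda P:np.polyfit(P[:,0],P[:,1],1)
    Ep=np.array([atz(W,(ec[0]+.5+np.argmax(np.diff(g[r,ec[0]:ec[1]])),r),.08) for r in range(*er,4)])
    Lp=np.array([atz(W,(lc[0]+np.argmin(g[r,lc[0]:lc[1]]),r),.088) for r in range(*lr,4)])
    def rob(P):
        k=np.ones(len(P),bool)
        for _ in range(4):
            f=fit(P[k]);k=abs(P[:,1]-np.polyval(f,P[:,0]))<.0012
        return f,k.sum(),len(k)
    e,l=rob(Ep),rob(Lp);print('edge',e,'line',l)
    b=np.arctan(l[0][0]);print('edge y at Ep mean',Ep.mean(0))
    for yaw in(.09,.1,.106):  # edge through its mean point with yaw
        m=Ep.mean(0);m[1]=np.polyval(e[0],m[0]);ex=np.array([np.cos(yaw),np.sin(yaw)]);ey=np.array([-ex[1],ex[0]])
        lm=np.array([.484,np.polyval(l[0],.484)]);print(yaw,'line y in ledge',(lm-m[:2])@ey,'edge y at x.482',m[1]+(.482-m[0])*np.tan(yaw))
E
python3 - <<'E'
from gap import *
W=dict(np.load('W5.npz'));gap(W,(40,122),(25,60),(130,240),(85,125))
T=dict(np.load('T5.npz'))
# top: edge near duct, and below board
g=cv2.GaussianBlur(cv2.cvtColor(T['pixels'],cv2.COLOR_RGB2GRAY),(3,3),.8).astype(float)
E=[]
for r in list(range(180,191,2))+list(range(272,294,3)):
    i=280+np.argmax(np.diff(g[r,280:312]));E.append(atz(T,(i+.5,r),.08));print(r,i,E[-1][:2])
E
python3 - <<'E'
from h import *
T=dict(np.load('T5.npz'));g=cv2.cvtColor(T['pixels'],cv2.COLOR_RGB2GRAY).astype(float)
for r in range(192,210,3):
    i=285+np.argmin(g[r,285:310]);print('L',r,i,atz(T,(i,r),.088))
E
```

```text
edge (array([ 0.0918, -0.0351]), np.int64(21), 21) line (array([ 0.0959, -0.0677]), np.int64(28), 28)
edge y at Ep mean [0.5829 0.0184 0.08  ]
0.09 line y in ledge -0.030667124535895388 edge y at x.482 0.009309102197259037
0.1 line y in ledge -0.02964499241277629 edge y at x.482 0.008291010976713765
0.106 line y in ledge -0.029030283637084525 edge y at x.482 0.007679188043040791
180 288 [0.6039 0.0174]
182 287 [0.599  0.0199]
184 288 [0.5941 0.0175]
186 288 [0.5892 0.0176]
188 288 [0.5844 0.0177]
190 288 [0.5795 0.0177]
272 286 [0.3826 0.0251]
275 285 [0.3755 0.0276]
278 284 [0.3684 0.0301]
281 299 [ 0.3607 -0.0054]
284 282 [0.3543 0.035 ]
287 288 [0.347  0.0209]
290 288 [0.3399 0.021 ]
293 280 [0.3332 0.04  ]
L 192 285 [0.57330374 0.02563861 0.088     ]
L 195 285 [0.56605325 0.02572823 0.088     ]
L 198 302 [ 0.55801429 -0.01475746  0.088     ]
L 201 303 [ 0.55073537 -0.01703165  0.088     ]
L 204 309 [ 0.54323371 -0.03121962  0.088     ]
L 207 308 [ 0.53606315 -0.02871873  0.088     ]
```

Every estimate puts the line 30 mm short of the edge and parallel within about 0.01 rad. I'll slide it 30 mm.

Call:
{"op": "step_arm", "data": {"deltas": [{"offset":[0,-0.2,0],"roll":0},{"offset":[0,-0.4,0],"roll":0},{"offset":[0,-0.6,0],"roll":0},{"offset":[0,-0.6,0],"roll":0},{"offset":[0,-0.6,0],"roll":0},{"offset":[0,-0.4,0],"roll":0},{"offset":[0,-0.2,0],"roll":0},{"offset":[0,0,0],"roll":0},{"offset":[0,0,0],"roll":0}]}}

```text
t: 16.55
tool_pos: [0.4925, -0.0925, 0.0934]
orientation: [3.137, 0.152, 0.002]
force: [2.3, -4.2, 6.2]
opening: 0.0156
```

```bash
python3 - <<'E'
from gap import *
s=robot.read_state();print(s['t'],s['tool_pos'],R.from_rotvec(s['orientation']).as_matrix(),s['force'],s['wrist_torque'],s['opening'])
W=cams.read_camera('wrist');S=cams.read_camera('side');T=cams.read_camera('top')
save('w6',np.vstack([np.hstack([W['pixels'][:300,:400],cv2.resize(S['pixels'][100:325,200:500],(400,300))]),np.hstack([cv2.resize(T['pixels'][140:290,180:380],(400,300)),np.zeros((300,400,3),np.uint8)])]))
for n,P in(('W',W),('T',T),('S',S)): np.savez(n+'6.npz',**{k:P[k] for k in('pixels','fx','fy','cx','cy','k1','extrinsics')})
E
```

```text
16.55 [ 0.4925 -0.0925  0.0934] [[ 0.9953  0.0969  0.0014]
 [ 0.0969 -0.9953 -0.0009]
 [ 0.0013  0.001  -1.    ]] [ 2.2516 -4.2415  6.2176] [-0.6323  0.1415 -0.0071] 0.015585067445077361
```

View pics/w6.png

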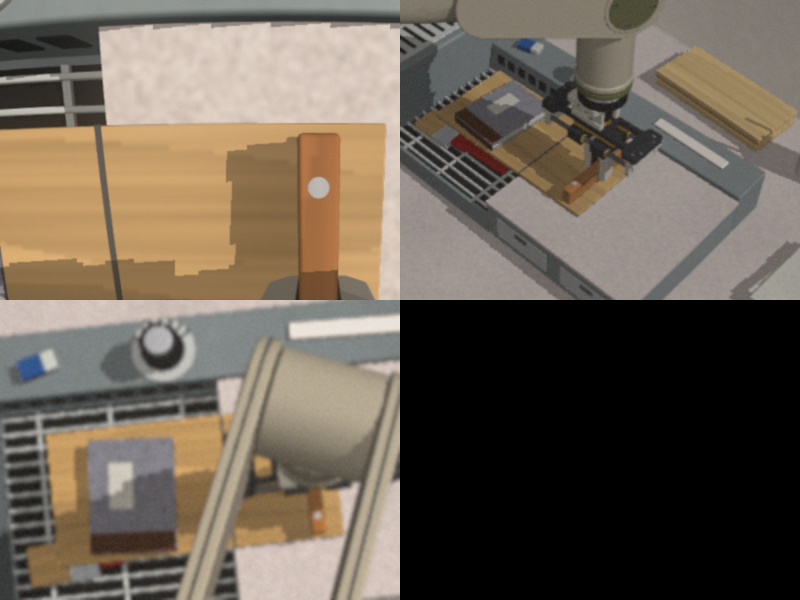

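```bash
python3 - <<'E'
from gap import *
W=dict(np.load('W6.npz'));gap(W,(36,120),(88,120),(132,240),(90,125))
# side check: line's near end and edge's continuation
S=dict(np.load('S6.npz'))
print(atz(S,(200+115*.75,100+178*.75),.088),atz(S,(200+90*.75,100+197*.75),.08),atz(S,(200+175*.75,100+135*.75),.088))
E
```

```text
edge (array([ 0.0891, -0.0337]), np.int64(21), 21) line (array([ 0.0943, -0.0367]), np.int64(27), 27)
edge y at Ep mean [0.5833 0.0182 0.08  ]
0.09 line y in ledge -0.00029856952147464563 edge y at x.482 0.009092011202367514
0.1 line y in ledge 0.0006986695765605342 edge y at x.482 0.008069869075926748
0.106 line y in ledge 0.0012969858816239885 edge y at x.482 0.007455611746318518
[ 0.3899 -0.0064  0.088 ] [ 0.3377 -0.0057  0.08  ] [0.5309 0.002  0.088 ]
```

The gap is 0 ± 1.5 mm, the angle within about 0.01 rad, there's about 6 N down on the batten, and the ledger hasn't moved on the board. Handing in.

```bash
python3 -c "
from plant import robot
print(robot.close_job()); s=robot.read_state(); print(s['t'],s['tool_pos'],s['force'],s['opening'])"
```

```text
the job is handed in; nothing more can be done
None
the job is handed in; nothing more can be done
```

The job is handed in: the sleeve is on 4 and the board is out over the tray with its pencil line along the ledge's edge, still held by the batten. I used about 16.6 s of the 48 s, and no verdict was reported.

- **Sleeve:** it started on 2. I turned it 0.70 rad clockwise while the line was still about 115 mm short of the edge. The close view afterwards showed its white line on 4.
- **Board:** I pinched the batten at 40 N and pressed lightly down while sliding the board about 115 mm outward.
- **Last checks:**
  - The line was within about 1.5 mm of the edge, and parallel to it within about 0.01 rad.
  - The tool stayed at the same height and upright through the slide, with about 6 N down on the batten and the fingers closed to 15.6 mm on it. I did not measure the board's tilt separately.
  - By eye, the ledger had not shifted on the board, and the eraser and bone folder looked undisturbed. I did not re-measure the other bystanders.
- **Disagreements:**
  - The network's `ledge_edge` point was unreliable, once landing on the pencil line. I located the edge from image edges and the sleeve's known offset instead.
  - Estimates of the ledge's angle ranged from 0.09 to 0.106 rad, which moves the line by about 1.5 mm.
  - My rough side-camera reading put the line's ends a few millimetres off, so I went by the closer wrist view.

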